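Set and lock the sliding hand rest of the manicure table

TASK

Push the padded hand rest along its rail, away from the end where it stands, until it drops into the notch of the stop clamp (its pointer then meets the clamp's pointer). Then press the round lock plunger on the rest's ledge fully down, and move the hand clear. Only push and press with the fingertips, do not press the plunger before the rest has dropped in, and leave the other things on the table where they are.

Things in the scene. Friction and masses are not known exactly. Their poses are not given: they have to be found in the camera images.
- base: Flat light-grey base plate, 190 (x) x 420 (y) x 12 mm, fixed on the table. Origin: centre of its underside. The rail (two steel rods, tops 27 mm up) runs along its y axis, on the line x = 0; the rest slides towards +y. End blocks at y = -203 and +203 mm are 29 mm high, 14 mm thick, x from -50 to 50 mm.
- rest_mid (a point): Middle of the sliding hand rest, on the rail line, 36 mm above the table, axes parallel to the base's. Grey carriage plate: 95 mm along y, x -95 to +57 mm, 30 to 42 mm above the table; on it a firm white pad with rounded edges, 95 mm along y, x -35 to +55 mm, top 72 mm up. A thin dark pointer on the plate's +x edge marks the middle.
- rest_push (a point): Centre of the rest's flat -y face, which is the one to push: 47.5 mm to -y of rest_mid and 10 mm to +x of it, 50 mm above the table; moves with the rest. Push at 36 to 60 mm height.
- rest (a joint): Travel of the rest along +y of the base, m: 0 to 0.27; 0 has rest_mid at y = -120 mm. Starts at 0 to 0.05; the notch is at 0.11 to 0.20. Drag 1 to 2 N. From 23 mm to 5 mm before the notch a sprung roller climbs a hump (about 8 N); then the force dips to nothing and the rest jumps the last 4 mm by itself. A steeper hump (about 15 N, crest 8 mm on) bars the way beyond; if overrun, push it back (about 11 N).
- notch (a point): Notch of the stop clamp, on the rail line, 36 mm above the table: where rest_mid lies when the rest has dropped in; axes parallel to the base's. The clamp is a steel strip across the base, 26 mm wide (50 between the rods), with an aluminium block at the base's +x edge (x 67 to 95 mm, top 36 mm up) that carries a thin dark pointer ridge (top 42 mm up) at the notch. Fixed during a run.
- lock_top (a point): Centre of the top face of the lock plunger: round steel cap, 22 mm diameter, 10 mm thick, over the ledge on the rest's -x side, 75 mm to -x of rest_mid, 62 mm above the table when up. Moves with the rest. The pad's nearest face is 40 mm from its axis.
- lock (a joint): How far the lock plunger is pressed, m: 0 up, 0.010 fully down (cap on the ledge, top 52 mm above the table). Takes about 3 to 4 N and stays where it is left. Its pin enters a socket in the stop clamp when the rest is in the notch.
- polish_a: Loose bystander: square polish bottle, 28 x 28 mm, 72 mm high with its black cap. Origin: centre of its underside.
- polish_b: Loose bystander: a second polish bottle of the same shape and size. Origin: centre of its underside.
- dropper: Loose bystander: amber dropper bottle, 28 mm diameter, 75 mm high. Origin: centre of its underside.
- buffer: Loose bystander: nail buffer block, 90 x 26 x 26 mm, lying. Origin: centre of its underside.
- file: Loose bystander: flat nail file, 30 x 170 x 5 mm, lying. Origin: centre of its underside.
- jar: Loose bystander: gel jar, 56 mm diameter, 45 mm high. Origin: centre of its underside.
- spray: Loose bystander: clear bottle with black cap, 60 mm diameter, 150 mm high. Origin: centre of its underside.

How it is judged:
By the outcome, as a careful person would: the job done as asked, in the order asked, and still so for the second after the job is handed in, with the robot touching nothing.
It also fails if it takes over 51 s, if anything falls off the work surface, if the arm or the gripper's body presses on something with over 40 N, if the wrist force passes 120 N, or if a joint passes its speed limit or range.

ROBOT

A 6-joint arm with a two-finger parallel gripper is mounted at the origin on the work surface. World frame = base frame: x ahead of the robot, y to its left, z up, the work surface at z = 0. Lengths are in m, angles in rad, forces in N, time in s.
With the tool pointing down it reaches from about 0.35 to 0.85 m from the base axis. Payload 8.1 kg.
Tool frame: the origin (TCP) lies at the centre of the arm's flange, where the gripper is bolted on; the fingertips stand 186 mm ahead of it and the grasp point (between the pads) lies 167 mm ahead of it; z points along the fingers, y is the direction in which the jaws open and shut (so a half turn about z gives the same grasp; the last joint's range is limited). The gripper opens to 93 mm and grips with 3 to 60 N. Pads are 15 mm wide; open, the fingers measure 128 mm over their backs; the gripper's body (75 mm by 188 mm) begins 65 mm behind the grasp point.
Start: joints at [-1.293, 0.13, 1.488, -0, 1.523, -0.085], TCP at [0.213, -0.561, 0.405] pointing down, gripper open.
Joint ranges: [-2.96, 2.96], [-0.89, 2.26], [0.02, 2.5], [-1.34, 4.48], [0, 2.73], [-2.66, 2.66]. Speed limits (rad/s): [2.39, 2.39, 2.79, 3.14, 3.14, 3.14].

INTERFACE

Orientations are given as a rotation vector (axis times angle).
In Python, from plant import robot, viewer, order gives the robot as it stands.
- The arm moves only by the tool apply_moves, never from a script. Its argument "deltas" is a list of rows, each a list of 3 entries, a list of its own where there are three numbers: the finger opening in mm, from 0 to 93, then the shift along the tool's x, y, z in mm, then the turn about the tool's z in rad. In form: [[grip, [dx, dy, dz], yaw], ...]. A call has 1 to 5 rows; each row shifts and turns the commanded pose from where the row before left it, along the tool's axes as they then stand; what a row does not reach is not made up. A row lasts 1/8 s, in which the tool goes at most 62.5 mm and 10.7 degrees, less where a joint would pass 70% of its speed; a pose out of reach is approached as far as the arm can. A call is refused whole if a number of a shift passes 62.5 or a number of a turn 0.188, either way. A call with a gripper value outside its range is refused whole. The fingers move at their own pace and stop on an object; "grip_force" is the grip in N (left out, the last holds). Time passes only in rows, so rows that do not move let the fingers close. It gives the time, the measured TCP pose, the force and the opening at its end, in the units of the state.
- robot.read_state(): the state, without advancing time (a new reading comes with each control period).
- viewer.read_camera(name): name is "side" or "top" or "wrist"; returns the picture (420x560x3 uint8, blue, green, red); there is no depth.
- viewer.get_calibration(name): a dict with "fx", "fy", "cx", "cy" (pixels), "R" (3x3) and "t" (3): a world point X has camera coordinates R X + t. Camera axes: x right, y down, z forward; pixel columns grow to the right and rows downward; lengths in m; the calibration is good to about 2 mm. The wrist camera is an equidistant fisheye: a pixel r from the principal point sees the ray r / f radians off the axis. A picture is of the moment at which its call begins: read the wrist's pose just before it. get_calibration takes no time and is no camera call; for the wrist camera it gives the pose at the moment of the call.
- order.close_job(): hands the job in, once; it reports no verdict.
The state is a dict: "t": time; "q": joint angles; "dq": joint speeds; "joint_torque": joint torques, N m; "tool_pos": TCP position; "orientation": TCP orientation; "force": force on the tool from outside, world axes, zero at the start; "wrist_torque": the same for the moment, N m; "opening": finger opening in m.
Only numpy, scipy, OpenCV 4.12 (cv2) and the standard library are available. Lean on these libraries where they do the work, as an engineer would, in place of code of your own. Each camera call takes 0.05 s, during which the arm holds its last target. There are 200 camera calls.

## Working session

There is one attempt and no reset: what is moved stays moved. The work goes in short steps, Python scripts to look and compute and a tool call to move; the robot and the scene stay as the last step left them, time stands still between calls to the robot, and variables do not carry over. Pictures are saved under pics/ and viewed, about 8 in all and at most 12, crops included, and the job is handed in when it is done.

Besides the shell and the picture viewer there is one more tool, called by a JSON object that holds its "api" and its "payload". apply_moves: Moves the arm, as the interface text tells. Its arguments: {"type":"object","properties":{"deltas":{"type":"array"},"grip_force":{"type":"number"}},"required":["deltas"]}

```bash
mkdir -p pics
python3 - <<'E'
from plant import robot, viewer
import cv2,numpy as np
for n in("top","side"):
    cv2.imwrite(f"pics/{n}1.png",viewer.read_camera(n))
    c=viewer.get_calibration(n);print(n,{k:np.round(v,4).tolist() for k,v in c.items()})
s=robot.read_state();print(s)
E
```

```text
top {'fx': 432.9783, 'fy': 432.9783, 'cx': 278.4926, 'cy': 207.3753, 'R': [[-0.018, -0.9996, -0.0224], [-0.9972, 0.0196, -0.0725], [0.073, 0.021, -0.9971]], 't': [0.0354, 0.5959, 1.2644]}
side {'fx': 437.1401, 'fy': 437.1401, 'cx': 285.6842, 'cy': 212.0089, 'R': [[0.9785, -0.2063, -0.0052], [-0.1383, -0.6367, -0.7586], [0.1531, 0.743, -0.6515]], 't': [-0.5606, 0.1353, 1.1202]}
{'t': 0.1, 'q': array([-1.29339128e+00,  1.31144928e-01,  1.48914369e+00, -2.23456692e-05,
        1.52299288e+00, -8.53871818e-02]), 'dq': array([ 0.00215252, -0.00172646, -0.00295732,  0.0004257 ,  0.00013279,
       -0.00256741]), 'joint_torque': array([ 1.89248989e-03, -5.61341608e+01, -4.93094766e+01,  7.71121262e-02,
        2.91631103e-02, -1.00229001e-04]), 'tool_pos': array([ 0.21290283, -0.5607508 ,  0.40377132]), 'orientation': array([-3.08839617e+00, -5.66451403e-01,  2.89047384e-04]), 'force': array([-0.68148824, -0.09275902, -0.54802455]), 'wrist_torque': array([-0.0036771 ,  0.0280712 , -0.03655702]), 'opening': 0.09263390784949221}
```

View pics/top1.png

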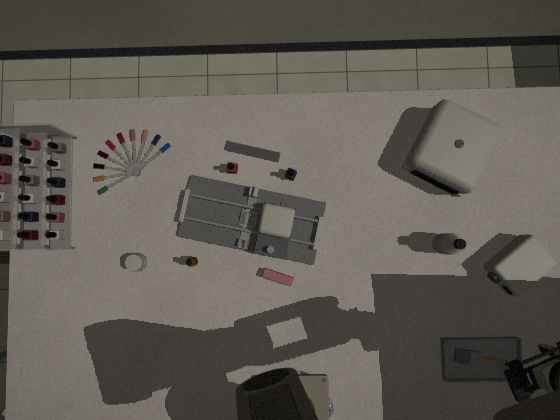

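View pics/side1.png

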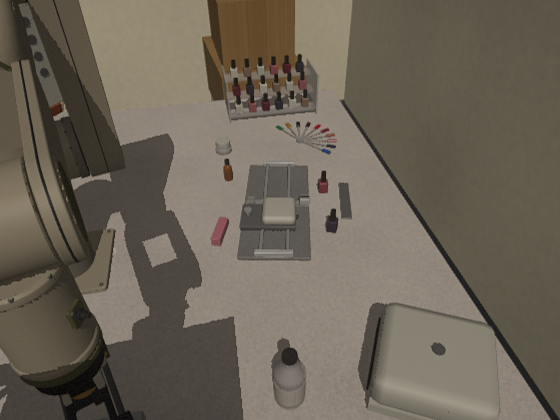

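The top view shows the base at about (177–326, 175–263). The rest's pad is at (277,220), the plunger at (269,250) and the clamp at (247,215). Image right is -y, so the rest must go left, which is +y. Next I'll zoom in to measure.

Run:
```python
import cv2
a=cv2.imread("pics/top1.png")[165:285,170:335]
cv2.imwrite("pics/top1z.png",cv2.convertScaleAbs(cv2.resize(a,None,fx=4.8,fy=4.8,interpolation=cv2.INTER_CUBIC),alpha=1.5))
```

```text
(no output)
```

View pics/top1z.png

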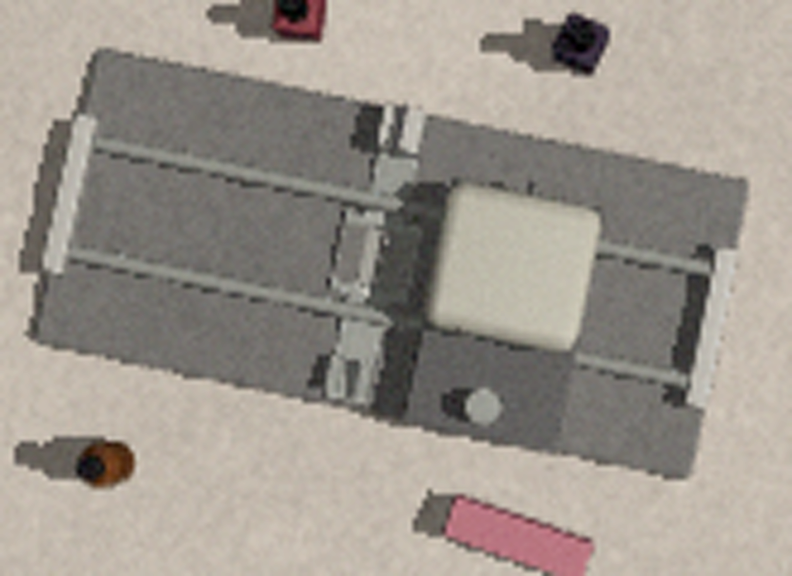

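The zoom (4.8×, offset (170,165)) shows these positions in zoom pixels:
- base corners: (100,50), (747,180), (690,478) and (35,340)
- clamp pointer: about (401,130)
- rest pointer: about (531,187)
- cap: (484,406)
- pad: corners near (455,183), (600,208), (572,350) and (428,322)

The buffer, at (520,535), lies beside the base on its -x side.

```bash
cat > h.py <<'E'
import numpy as np
from plant import robot, viewer
from scipy.spatial.transform import Rotation as Ro
def ray(n,u,v,z):
    c=viewer.get_calibration(n);R=c["R"];o=-R.T@c["t"]
    d=R.T@np.array([(u-c["cx"])/c["fx"],(v-c["cy"])/c["fy"],1]);return o+d*(z-o[2])/d[2]
def proj(n,X):
    c=viewer.get_calibration(n);p=c["R"]@np.array(X)+c["t"];return np.array([c["fx"]*p[0]/p[2]+c["cx"],c["fy"]*p[1]/p[2]+c["cy"]])
E
python3 - <<'E'
from h import *
import cv2
Z=lambda u,v,z:ray("top",170+(u+.5)/4.8-.5,165+(v+.5)/4.8-.5,z)
c=np.array([Z(*p,.012) for p in[(100,50),(747,180),(690,478),(35,340)]])
print(c.round(4))
d=c[0]-c[1]+c[3]-c[2];print("lens",[np.linalg.norm(c[i]-c[(i+1)%4]).round(4) for i in range(4)])
th=np.arctan2(-d[0],d[1]);e=c[0]-c[3]+c[1]-c[2];th2=np.arctan2(e[1],e[0]);m=c.mean(0)
print("yaw from long,short",th,th2,"centre",m)
x=np.array([np.cos(th),np.sin(th)]);y=np.array([-x[1],x[0]])
L=lambda P:np.array([(P-m)[:2]@x,(P-m)[:2]@y]).round(4)
for nm,p in dict(clampptr=(401,130,.042),restptr=(531,187,.042),cap=(484,406,.062),pad=(513.5,265.5,.072),strip=(351,375,.025)).items():
    print(nm,Z(*p).round(4),L(Z(*p)))
for n in("top",):
    im=cv2.imread("pics/top1.png");g=(im.min(2)>140).astype(np.uint8)
    k,l,s,cc=cv2.connectedComponentsWithStats(g[195:245,250:305]);print(s,cc+[250,195])
print("TCP axes",Ro.from_rotvec(robot.read_state()["orientation"]).as_matrix().round(3))
# other things
Z0=lambda u,v,z:ray("top",u,v,z).round(3)
print("buffer",L(Z(520,535,.026)),"dropper",L(Z(95,468,.075)),"polish",L(Z(292,8,.07)),L(Z(582,40,.07)))
# side check of base corners
for p in c: print(proj("side",p).round(1))
E
```

```text
[[ 0.7005  0.2889  0.012 ]
 [ 0.6102 -0.1157  0.012 ]
 [ 0.4265 -0.0758  0.012 ]
 [ 0.5189  0.3303  0.012 ]]
lens [np.float64(0.4146), np.float64(0.188), np.float64(0.4165), np.float64(0.1863)]
yaw from long,short -0.22160869990179008 -0.2186880112646617 centre [0.56403428 0.10692212 0.012     ]
clampptr [0.6426 0.0973 0.042 ] [0.0788 0.0079]
restptr [0.6061 0.0184 0.042 ] [ 0.0605 -0.0771]
cap [0.4741 0.0485 0.062 ] [-0.0749 -0.0768]
pad [0.5571 0.0292 0.072 ] [ 0.0103 -0.0774]
strip [0.4937 0.1315 0.025 ] [-0.0741  0.0086]
[[   0    0   55   50 2750]] [[277.  219.5]]
TCP axes [[ 0.935  0.355 -0.   ]
 [ 0.355 -0.935  0.002]
 [ 0.    -0.002 -1.   ]]
buffer [-0.1483 -0.113 ] dropper [-0.1568  0.1405] polish [0.1353 0.0846] [ 0.151  -0.0902]
[305.6 164.9]
[309.2 257.1]
[235.9 257. ]
[248.9 164.6]
```

Measured: base centre (0.564, 0.107), yaw -0.221. The rest is at y ≈ -77 mm and the notch at y ≈ +8.5 mm, so the push is about 85 mm. I'll close the fingers and go over the -y side of the rest at the current height.

{"api": "apply_moves", "payload": {"deltas": [[0,[40,-30,0],0],[0,[40,-30,0],0],[0,[40,-30,0],0],[0,[40,-30,0],0],[0,[40,-30,0],0]], "grip_force": 30}}

```text
t: 0.72
tool_pos: [0.3472, -0.3482, 0.4044]
orientation: [-3.09, -0.566, 0.0]
force: [0.1, -0.5, 0.5]
opening: 0.0478
```

{"api": "apply_moves", "payload": {"deltas": [[0,[40,-30,0],0],[0,[40,-30,0],0],[0,[40,-30,0],0],[0,[40,-30,0],0],[0,[40,-30,0],0]]}}

```text
t: 1.35
tool_pos: [0.481, -0.1369, 0.4044]
orientation: [-3.09, -0.567, 0.0]
force: [0.5, 0.2, -0.1]
opening: 0.0011
```

{"api": "apply_moves", "payload": {"deltas": [[0,[40,-30,0],0],[0,[40,-30,0],0],[0,[0,0,0],0.185],[0,[0,0,0],0.185],[0,[0,0,0],0.185]]}}

```text
t: 1.98
tool_pos: [0.5339, -0.0537, 0.4041]
orientation: [-3.126, 0.31, 0.002]
force: [1.2, -0.5, 0.4]
opening: 0.0007
```

```bash
cat >> h.py <<'E'
M=np.array([.5640,.1069]);TH=-.2216
X=np.array([np.cos(TH),np.sin(TH)]);Y=np.array([-X[1],X[0]])
def go(lx,ly,tipz):
    s=robot.read_state();R=Ro.from_rotvec(s["orientation"]).as_matrix()
    p=s["tool_pos"];d=np.r_[M+lx*X+ly*Y,tipz+.186]-p
    print("t",s["t"],"local",((p[:2]-M)@X).round(4),((p[:2]-M)@Y).round(4),"tipz",(p[2]-.186).round(4),"yaw",np.arctan2(R[1,0],R[0,0]).round(4),"open",s["opening"])
    print("F local",(s["force"][:2]@X).round(2),(s["force"][:2]@Y).round(2),s["force"][2].round(2))
    print("tool z",R[:,2].round(3),"tool deltas mm",(R.T@d*1000).round(1),"yaw",np.arctan2(R[1,0],R[0,0])-TH)
E
python3 -c "
from h import *
go(.010,-.165,.046)"
```

```text
t 1.975 local 0.0059 -0.1633 tipz 0.2181 yaw -0.1977 open 0.0006558188028387943
F local 1.32 -0.19 0.41
tool z [-0.001  0.    -1.   ] tool deltas mm [  4.2   1.8 172.1] yaw 0.023881555335176913
```

{"api": "apply_moves", "payload": {"deltas": [[0,[4,2,0],0.024],[0,[0,0,50],0],[0,[0,0,50],0],[0,[0,0,42],0],[0,[0,0,0],0]]}}

```text
t: 2.6
tool_pos: [0.5356, -0.0565, 0.2587]
orientation: [-3.123, 0.334, 0.013]
force: [-0.1, 1.0, 0.2]
opening: 0.0005
```

```bash
python3 -c "
from h import *
go(.010,-.165,.046)
import cv2
im=viewer.read_camera('top')[165:285,170:335]
cv2.imwrite('pics/t2.png',cv2.convertScaleAbs(cv2.resize(im,None,fx=4.8,fy=4.8,interpolation=2),alpha=1.5))"
```

```text
t 2.6 local 0.0082 -0.1657 tipz 0.0727 yaw -0.2134 open 0.0004723840496016839
F local -0.36 0.95 0.18
tool z [-0.008  0.002 -1.   ] tool deltas mm [ 2.1 -0.7 26.7] yaw 0.008231630706751453
```

View pics/t2.png

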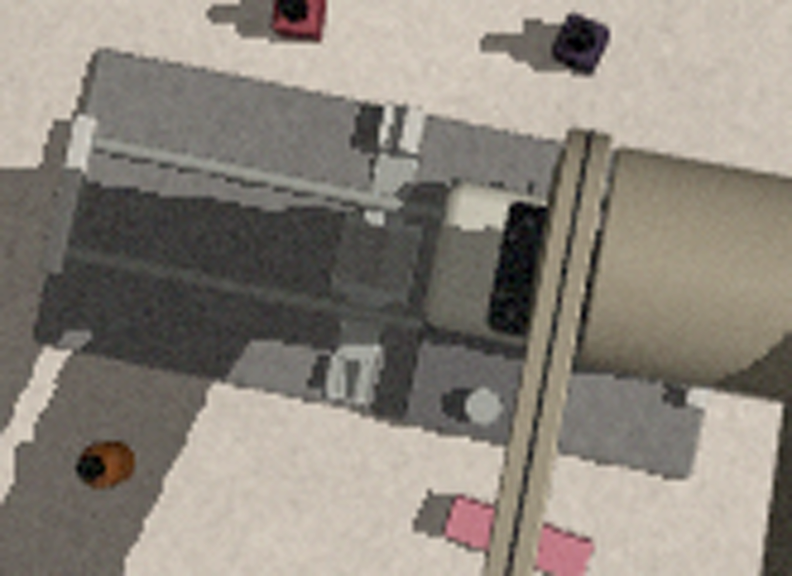

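The picture shows the arm in place on the rest's -y side, with the cap still at (484,406) and the bystanders where they were. I'll finish the descent and make contact.

{"api": "apply_moves", "payload": {"deltas": [[0,[2,0,26],0.008],[0,[0,0,0],0],[0,[0,-10,0],0],[0,[0,-10,0],0],[0,[0,0,0],0]]}}

```text
t: 3.28
tool_pos: [0.5444, -0.0367, 0.2378]
orientation: [-3.122, 0.349, -0.002]
force: [0.1, 0.3, -0.6]
opening: 0.0006
```

```bash
python3 -c "
from h import *
go(.010,-.04,.046)"
```

```text
t 3.275 local 0.0125 -0.1444 tipz 0.0518 yaw -0.2226 open 0.0006400104224968773
F local -0.0 0.28 -0.58
tool z [ 0.001 -0.    -1.   ] tool deltas mm [  -2.6 -104.4    5.8] yaw -0.0010115805413936085
```

{"api": "apply_moves", "payload": {"deltas": [[0,[-2,-6,4],0],[0,[0,-8,0],0],[0,[0,-8,0],0],[0,[0,-8,0],0],[0,[0,-8,0],0]]}}

```text
t: 3.9
tool_pos: [0.5504, 0.0004, 0.2326]
orientation: [3.122, -0.351, -0.001]
force: [-0.8, -1.2, -0.9]
opening: 0.0002
```

{"api": "apply_moves", "payload": {"deltas": [[0,[0,-6,0],0],[0,[0,-6,0],0],[0,[0,-4,0],0],[0,[0,-4,0],0],[0,[0,0,0],0]]}}

```text
t: 4.53
tool_pos: [0.555, 0.0196, 0.2329]
orientation: [-3.122, 0.351, -0.001]
force: [0.1, 0.0, 1.0]
opening: 0.0006
```

```bash
python3 -c "
from h import *
go(.010,-.061,.046)"
```

```text
t 4.525 local 0.0105 -0.0871 tipz 0.0469 yaw -0.224 open 0.0005871914699002455
F local 0.05 0.03 1.01
tool z [ 0.001  0.    -1.   ] tool deltas mm [ -0.5 -26.1   0.9] yaw -0.002375702190692025
```

{"api": "apply_moves", "payload": {"deltas": [[0,[0,-2,0],0],[0,[0,-2,0],0],[0,[0,-2,0],0],[0,[0,-2,0],0]]}}

```text
t: 5.03
tool_pos: [0.5568, 0.0272, 0.2329]
orientation: [-3.122, 0.352, -0.001]
force: [0.2, -1.3, 0.7]
opening: 0.0004
```

{"api": "apply_moves", "payload": {"deltas": [[0,[0,-2,0],0],[0,[0,-2,0],0],[0,[0,-2,0],0]]}}

```text
t: 5.4
tool_pos: [0.558, 0.0331, 0.2328]
orientation: [3.122, -0.351, 0.0]
force: [0.3, -4.9, 0.6]
opening: 0.0008
```

```bash
python3 -c "
from h import *
go(.010,-.061,.046)
import cv2
im=viewer.read_camera('top')[165:285,170:335]
cv2.imwrite('pics/t3.png',cv2.convertScaleAbs(cv2.resize(im,None,fx=4.8,fy=4.8,interpolation=2),alpha=1.8))"
```

```text
t 5.4 local 0.0104 -0.0734 tipz 0.0468 yaw -0.2242 open 0.0007622261415034114
F local 1.39 -4.75 0.64
tool z [ 0. -0. -1.] tool deltas mm [ -0.4 -12.4   0.8] yaw -0.0025558487699751664
```

View pics/t3.png

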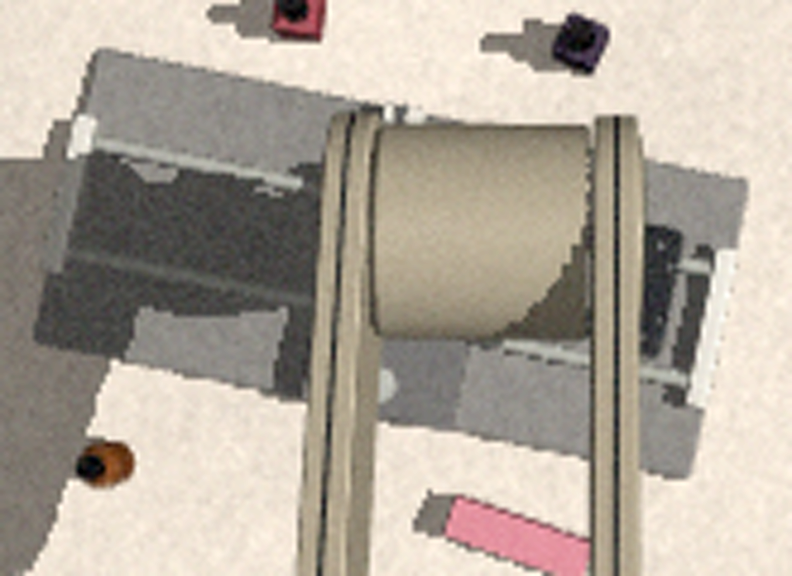

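The cap is now at about (383,385), so the rest has travelled about 69 mm. The force of 4.8 N fits the hump. I'll go on in small steps.

{"api": "apply_moves", "payload": {"deltas": [[0,[0,-2,0],0],[0,[0,-2,0],0]]}}

```text
t: 5.7
tool_pos: [0.5587, 0.036, 0.2328]
orientation: [3.12, -0.352, -0.001]
force: [-2.1, -9.1, 2.3]
opening: 0.0004
```

{"api": "apply_moves", "payload": {"deltas": [[0,[0,-1,0],0],[0,[0,-1,0],0]]}}

```text
t: 5.95
tool_pos: [0.5592, 0.0379, 0.2328]
orientation: [3.12, -0.352, -0.001]
force: [-1.3, -7.5, 2.9]
opening: 0.0003
```

{"api": "apply_moves", "payload": {"deltas": [[0,[0,-1,0],0]]}}

```text
t: 6.08
tool_pos: [0.5594, 0.0389, 0.2328]
orientation: [3.12, -0.352, -0.001]
force: [-2.6, -7.4, 2.4]
opening: 0.0004
```

{"api": "apply_moves", "payload": {"deltas": [[0,[0,-1,0],0]]}}

```text
t: 6.2
tool_pos: [0.5596, 0.0398, 0.2328]
orientation: [3.12, -0.352, -0.001]
force: [-1.7, -7.8, 2.7]
opening: 0.0007
```

{"api": "apply_moves", "payload": {"deltas": [[0,[0,-1,0],0]]}}

```text
t: 6.32
tool_pos: [0.5598, 0.0408, 0.2328]
orientation: [3.12, -0.352, -0.001]
force: [-2.7, -7.5, 2.6]
opening: 0.0004
```

{"api": "apply_moves", "payload": {"deltas": [[0,[0,-1,0],0]]}}

```text
t: 6.45
tool_pos: [0.56, 0.0418, 0.2328]
orientation: [3.12, -0.352, -0.001]
force: [-2.4, -9.0, 3.6]
opening: 0.0002
```

{"api": "apply_moves", "payload": {"deltas": [[0,[0,-1,0],0]]}}

```text
t: 6.58
tool_pos: [0.5603, 0.0427, 0.2328]
orientation: [3.12, -0.352, -0.001]
force: [-2.3, -9.0, 3.2]
opening: 0.0007
```

{"api": "apply_moves", "payload": {"deltas": [[0,[0,-1,0],0]]}}

```text
t: 6.7
tool_pos: [0.5605, 0.0437, 0.2328]
orientation: [3.12, -0.352, -0.001]
force: [-1.9, -8.3, 2.4]
opening: 0.0005
```

{"api": "apply_moves", "payload": {"deltas": [[0,[0,-1,0],0]]}}

```text
t: 6.82
tool_pos: [0.5607, 0.0446, 0.2328]
orientation: [3.12, -0.352, -0.001]
force: [-1.7, -8.1, 2.6]
opening: 0.0003
```

{"api": "apply_moves", "payload": {"deltas": [[0,[0,-1,0],0]]}}

```text
t: 6.95
tool_pos: [0.5609, 0.0456, 0.2328]
orientation: [3.12, -0.352, -0.001]
force: [-1.2, -9.2, 2.7]
opening: 0.0003
```

{"api": "apply_moves", "payload": {"deltas": [[0,[0,-1,0],0]]}}

```text
t: 7.08
tool_pos: [0.5611, 0.0466, 0.2328]
orientation: [3.12, -0.352, -0.001]
force: [-1.3, -7.1, 2.5]
opening: 0.0009
```

{"api": "apply_moves", "payload": {"deltas": [[0,[0,-1,0],0]]}}

```text
t: 7.2
tool_pos: [0.5614, 0.0475, 0.2328]
orientation: [3.12, -0.352, -0.001]
force: [-2.5, -10.1, 3.1]
opening: 0.0008
```

{"api": "apply_moves", "payload": {"deltas": [[0,[0,0,0],0]]}}

```text
t: 7.32
tool_pos: [0.5614, 0.0477, 0.2328]
orientation: [3.12, -0.352, -0.001]
force: [-1.1, -7.0, 2.7]
opening: 0.0003
```

{"api": "apply_moves", "payload": {"deltas": [[0,[0,-1,0],0]]}}

```text
t: 7.45
tool_pos: [0.5616, 0.0485, 0.2328]
orientation: [3.12, -0.352, -0.001]
force: [-2.4, -9.6, 3.7]
opening: 0.0005
```

{"api": "apply_moves", "payload": {"deltas": [[0,[0,-1,0],0]]}}

```text
t: 7.58
tool_pos: [0.5618, 0.0495, 0.2328]
orientation: [3.12, -0.352, -0.001]
force: [-0.6, -6.1, 2.3]
opening: 0.0006
```

```bash
python3 -c "
from h import *
go(.010,-.061,.046)
import cv2
im=viewer.read_camera('side')[155:265,225:335]
cv2.imwrite('pics/s4.png',cv2.convertScaleAbs(cv2.resize(im,None,fx=5.4,fy=5.4,interpolation=2),alpha=1.8))"
```

```text
t 7.575 local 0.0105 -0.0565 tipz 0.0468 yaw -0.2246 open 0.0006310149242051445
F local 0.74 -6.11 2.34
tool z [-0.001 -0.002 -1.   ] tool deltas mm [-0.5  4.5  0.8] yaw -0.003034524245104586
```

View pics/s4.png

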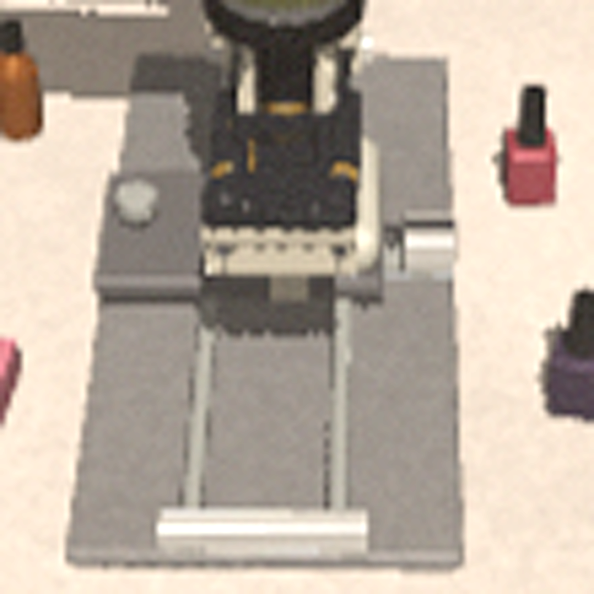

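The cap top is at zoom (135,200) and the plate's near edge runs along row ~285. Next I'll convert the cap to a base position and compare it with the notch.

```bash
python3 -c "
from h import *
L=lambda P:np.array([(P[:2]-M)@X,(P[:2]-M)@Y]).round(4)
S=lambda u,v,z:L(ray('side',225+(u+.5)/5.4-.5,155+(v+.5)/5.4-.5,z))
print('cap',S(135,197,.062),S(135,202,.062),'plate edge',S(150,279,.042),'rest ptr',S(393,236,.042),'clamp ptr',S(429,234,.042))
print('ends',S(262,518,.029), 'base corner',S(70,553,.012),S(462,553,.012))
"
```

```text
cap [-0.072   0.0025] [-0.0717 -0.0018] plate edge [-0.0621 -0.0411] rest ptr [ 0.0646 -0.0046] clamp ptr [ 0.0837 -0.0027]
ends [ 0.0016 -0.201 ] base corner [-0.0898 -0.2084] [ 0.0964 -0.2067]
```

{"api": "apply_moves", "payload": {"deltas": [[0,[0,-1,0],0]]}}

```text
t: 7.75
tool_pos: [0.5621, 0.0514, 0.2327]
orientation: [-3.122, 0.352, 0.0]
force: [-0.3, 0.3, 0.0]
opening: 0.0007
```

The force dropped to zero, so the rest jumped in. I'll back off, rise and check.

{"api": "apply_moves", "payload": {"deltas": [[0,[0,12,0],0],[0,[0,13,0],0],[0,[0,0,-25],0],[0,[0,0,-40],0],[0,[0,0,-40],0]]}}

```text
t: 8.38
tool_pos: [0.5562, 0.0263, 0.3385]
orientation: [-3.122, 0.352, 0.002]
force: [1.0, 0.4, 0.4]
opening: 0.0004
```

{"api": "apply_moves", "payload": {"deltas": [[0,[0,50,0],0],[0,[0,50,0],0],[0,[0,50,0],0],[0,[0,0,0],0]]}}

```text
t: 8.88
tool_pos: [0.5221, -0.1226, 0.3377]
orientation: [3.12, -0.359, -0.0]
force: [-0.1, -0.4, -0.0]
opening: 0.0009
```

```bash
python3 -c "
from h import *
import cv2
z=lambda im:cv2.convertScaleAbs(cv2.resize(im,(400,436),interpolation=2),alpha=1.8)
a=viewer.read_camera('top')[170:279,200:300];b=viewer.read_camera('side')[160:269,230:330]
cv2.imwrite('pics/c5.png',np.hstack([z(a),z(b)]))
go(-.075,.0085,.075)"
```

```text
t 8.975 local 0.0097 -0.2303 tipz 0.1516 yaw -0.2263 open 0.0005012770551070929
F local -0.3 0.25 -0.01
tool z [-0.     0.001 -1.   ] tool deltas mm [ -85.8 -238.4   76.8] yaw -0.004685718239401476
```

View pics/c5.png

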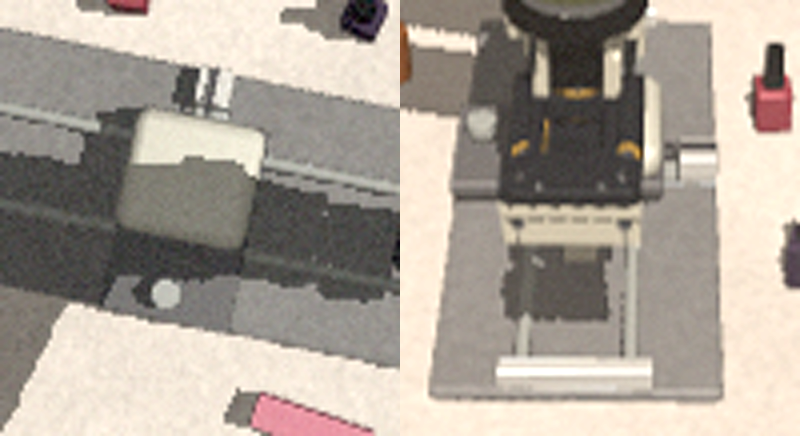

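In the left panel the cap is at (166,294) and the pad spans (120–268, 108–250), centre about (193,179). The pointers look aligned near (203,95)–(200,112). Computing the numbers:

```bash
python3 -c "
from h import *
L=lambda P:np.array([(P[:2]-M)@X,(P[:2]-M)@Y]).round(4)
S=lambda u,v,z:L(ray('top',200+(u+.5)/4-.5,170+(v+.5)/4-.5,z))
print('cap',S(166,294,.062),'pad',S(193,179,.072),'clamp ptr',S(206,85,.042),'rest ptr',S(200,111,.042),'clamp block edges',S(196,88,.036),S(226,93,.036),S(186,90,.036),S(234,95,.036))
"
```

```text
cap [-0.075   0.0091] pad [0.0093 0.0062] clamp ptr [0.08   0.0143] rest ptr [0.0603 0.0146] clamp block edges [0.0769 0.0217] [ 0.0777 -0.0008] [0.0739 0.0286] [ 0.0774 -0.0069]
```

The cap is at y=9.1 mm and the pad centre at 6.2 mm, against the notch at about 8. The two pointers agree within 0.5 mm. The rest is in, so I'll move above the plunger.

{"api": "apply_moves", "payload": {"deltas": [[0,[-17,-47.5,0],0],[0,[-17,-47.5,0],0],[0,[-17,-47.5,0],0],[0,[-17,-47.5,0],0],[0,[-17,-48,0],0]]}}

```text
t: 9.6
tool_pos: [0.4925, 0.1345, 0.3378]
orientation: [-3.122, 0.349, -0.0]
force: [1.0, -0.3, -0.4]
opening: 0.0005
```

{"api": "apply_moves", "payload": {"deltas": [[0,[0,0,35],0],[0,[0,0,35],0],[0,[0,0,5],0],[0,[0,0,0],0]]}}

```text
t: 10.1
tool_pos: [0.4933, 0.1323, 0.2632]
orientation: [-3.122, 0.35, 0.0]
force: [0.5, 0.3, 0.5]
opening: 0.0005
```

```bash
python3 -c "
from h import *
go(-.075,.0085,.062)"
```

```text
t 10.1 local -0.0745 0.0092 tipz 0.0772 yaw -0.2235 open 0.0005164789964512055
F local 0.39 0.44 0.47
tool z [-0.  0. -1.] tool deltas mm [-0.4  0.7 15.2] yaw -0.0018724454876961338
```

{"api": "apply_moves", "payload": {"deltas": [[0,[0,0,6],0],[0,[0,0,6],0],[0,[0,0,3],0],[0,[0,0,2],0],[0,[0,0,2],0]]}}

```text
t: 10.72
tool_pos: [0.4935, 0.1317, 0.244]
orientation: [-3.122, 0.352, -0.001]
force: [-0.5, -0.4, 2.9]
opening: 0.0008
```

{"api": "apply_moves", "payload": {"deltas": [[0,[0,0,2],0]]}}

```text
t: 10.85
tool_pos: [0.4934, 0.1318, 0.2418]
orientation: [-3.122, 0.352, -0.001]
force: [-1.6, -0.2, 2.5]
opening: 0.0004
```

{"api": "apply_moves", "payload": {"deltas": [[0,[0,0,2],0]]}}

```text
t: 10.98
tool_pos: [0.4934, 0.1318, 0.2397]
orientation: [3.122, -0.351, 0.001]
force: [-0.9, -0.2, 3.0]
opening: 0.0005
```

{"api": "apply_moves", "payload": {"deltas": [[0,[0,0,1],0],[0,[0,0,0],0]]}}

```text
t: 11.22
tool_pos: [0.4933, 0.1318, 0.2386]
orientation: [-3.122, 0.351, 0.0]
force: [0.6, -0.5, 0.8]
opening: 0.0007
```

Tip height is 52.6 mm with 3 N of travel force and no hard stop yet. I'll press on gently.

{"api": "apply_moves", "payload": {"deltas": [[0,[0,0,1],0]]}}

```text
t: 11.35
tool_pos: [0.4935, 0.1319, 0.2383]
orientation: [-3.122, 0.351, -0.001]
force: [-4.2, -0.1, 12.8]
opening: 0.0007
```

{"api": "apply_moves", "payload": {"deltas": [[0,[0,0,1],0],[0,[0,0,0],0]]}}

```text
t: 11.6
tool_pos: [0.4936, 0.1319, 0.2382]
orientation: [-3.122, 0.351, -0.001]
force: [-6.3, -2.0, 14.7]
opening: 0.0001
```

There is a hard stop at tip height 52.2 mm with 14.7 N, so the plunger is fully down. Lifting clear.

{"api": "apply_moves", "payload": {"deltas": [[0,[0,0,-5],0],[0,[0,0,-30],0],[0,[0,0,-50],0],[0,[0,0,-50],0],[0,[0,0,-20],0]]}}

```text
t: 12.22
tool_pos: [0.4939, 0.132, 0.3951]
orientation: [-3.12, 0.351, -0.007]
force: [-0.1, -0.3, 0.3]
opening: 0.0008
```

{"api": "apply_moves", "payload": {"deltas": [[0,[0,50,0],0],[0,[0,50,0],0],[0,[0,50,0],0],[0,[0,50,0],0],[0,[0,50,0],0]]}}

```text
t: 12.85
tool_pos: [0.4369, -0.1132, 0.3904]
orientation: [-3.121, 0.351, 0.003]
force: [1.1, 0.0, 0.1]
opening: 0.0004
```

{"api": "apply_moves", "payload": {"deltas": [[0,[0,50,0],0],[0,[0,50,0],0],[0,[0,0,0],0],[0,[0,0,0],0]]}}

```text
t: 13.35
tool_pos: [0.4154, -0.2091, 0.3907]
orientation: [-3.12, 0.353, 0.002]
force: [-0.1, 0.4, -0.0]
opening: 0.0003
```

```bash
python3 -c "
from h import *
import cv2
z=lambda im:cv2.convertScaleAbs(cv2.resize(im,(400,436),interpolation=2),alpha=1.8)
a=viewer.read_camera('top')[170:279,200:300];b=viewer.read_camera('side')[160:269,230:330]
cv2.imwrite('pics/c6.png',np.hstack([z(a),z(b)]))
go(0,0,0)"
```

```text
t 13.45 local -0.0753 -0.3402 tipz 0.2052 yaw -0.223 open 0.00022082921362358065
F local -0.43 -0.05 -0.35
tool z [-0.001  0.001 -1.   ] tool deltas mm [  75.  -340.1  205.4] yaw -0.0013531645412414028
```

View pics/c6.png

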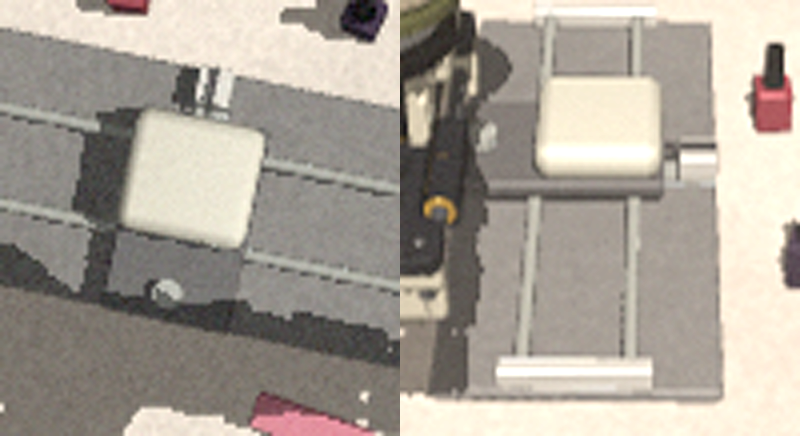

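The rest and pad have not moved: pad (120–268, 108–250), pointers aligned at about (203,100). The cap is at about (166,292) and low, with almost no shadow. The bottles and the buffer are where they were, and the arm is clear. Handing in.

```bash
python3 -c "
from plant import order
print(order.close_job())"
```

```text
the job is handed in; nothing more can be done
None
```

The rest is in the clamp's notch, the lock plunger is fully down, and I handed the job in at about 13.5 s with the hand well clear.

- **Push:** I pushed the rest about 85 mm with closed fingertips. The force was 7–10 N on the hump, then dropped to zero as the rest jumped in. In the top view the two pointers then agreed within about 0.5 mm. The cap put the rest at 9.1 mm along the base and the pad centre at 6.2 mm, against a notch estimate of about 8 mm. That 3 mm spread is within what I can measure from the images.
- **Press:** The plunger moved at about 3 N and came to a hard stop at 14.7 N, with the fingertips 52.2 mm above the table (fully down is 52 mm).
- **Last pictures:** The rest had not moved, and the cap looked low with almost no shadow. Both polish bottles and the buffer looked unmoved. The dropper, file, jar and spray were outside those last crops, so I did not check them again. The forces I read at the end of each move showed no unexpected contact.

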